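# Dispense one screw cap and slide it onto the pick-up pad

## Task

Press the dispenser's plunger all the way down and let it come back up, so that a single cap comes out of the tower. Then nudge that cap sideways along the metal apron with your fingertips until it rests wholly on the square rubber pad, flat; slide it, never pick it up. Let no second cap out, and leave the other cap on the apron and the things standing around where they are.

Things in the scene. Friction and masses are not known exactly. Their poses are not given: they have to be found in the camera images.
- dispenser: Fixed bench-top cap dispenser. Origin on the bench (z = 0) under the middle of its clear magazine tower; z up; its x axis is the way caps come out. Aluminium foot 10 mm thick; grey housing x = -102 to -22 mm, 60 mm wide, 55 mm high, with the plunger on top; tower around x = 0; apron in front at x = 15 to 122 mm.
- apron (a point): Spot on the apron where a cap comes out: x = 70, y = 0 mm of the dispenser. The apron is a flat aluminium plate, x = 15 to 122, y = -122 to 122 mm of the dispenser, its top 10 mm above the bench, with a 4 mm wide kerb standing 4 mm above it along the far side (x = 122) and both ends (y = -122, 122).
- plunger_top (a point): Centre of the top of the plunger's white round head, 36 mm across, 9 mm thick, on a 14 mm steel stem. At rest 105 mm above the bench, at x = -66, y = 0 of the dispenser; moves straight down when pressed.
- plunger (a joint): Plunger travel in m: 0 = up at rest, 0.030 = fully down (hard stop). A spring returns it by itself: about 2.5 N at rest, 6 N fully down. Press it down by 25 mm at least.
- cap1: The lowest cap in the tower, the one that comes out: ribbed blue plastic screw cap, a disc of 32 mm diameter and 12 mm height, 10 to 18 g. Origin at the centre of its underside, z up; rests at first in the tower with its underside 10 mm above the bench, on the level of the apron, on which it slides.
- cap2: Second cap of the stack, same size, directly on cap1. Origin at the centre of its underside. Must stay in the tower (it drops by 12 mm there).
- cap3: Top cap of the stack, same. Must stay in the tower.
- magazine (a point): On the axis of the clear magazine tower (42 mm square, top 52 mm above the bench), at the apron's level, 10 mm above the bench. Pressing the plunger drives a flat pusher through its foot, 2.4 mm per mm of press, which shoves the lowest cap out to about point apron. As the plunger rises the pusher goes back and the stack drops by one cap.
- pad: Square dark rubber pad, 52 mm by 52 mm, inlaid flush in the apron near one of its two ends (left or right varies): centre at x = 70, y = +95 or -95 of the dispenser. Origin at its centre on the apron's surface, 10 mm above the bench; axes parallel to the dispenser's. Not an obstacle.
- old_cap: A cap that was put out earlier, same size as the others, lying flat on the apron near the end without the pad (about x = 70, y = 95 to the other side). Origin at the centre of its underside. Leave it there.
- jar: Brown glass jar, 60 mm diameter, 75 mm high, standing on the bench beside the housing. Origin under its centre. Leave it.
- rack: Grey tube rack, 56 mm by 90 mm, with six white-capped tubes, 60 mm high, on the bench on the other side of the housing. Origin under its centre. Leave it.
- dish: Flat glass dish, 93 mm diameter, 16 mm high, on the bench beyond the apron's far kerb. Origin under its centre. Leave it.
There are look-alikes about, which are no part of the job. What is shaped like the cap3 but green or white is not meant.

How it is judged (in metres and radians):
On the way, in this order (a step that is already met when the one before it is completed fails the run):
1. the plunger is pressed all the way down (value of joint plunger above 0.025 m), for 0.05 s.
2. the plunger is up again and the lowest cap lies in front of the tower (value of joint plunger below 0.004 m and horizontal distance between cap1 and magazine above 0.04 m and height (world z) of cap1 above 0.007 m), for 0.1 s.
3. the cap lies on the pad (x of cap1 in the frame of pad between -0.012 and 0.012 m and y of cap1 in the frame of pad between -0.012 and 0.012 m), for 0.2 s.
At the end, for the whole second after the job is handed in: The dispensed cap rests flat on the pad, its centre within 12 mm of the pad's centre along each side; plunger up within 4 mm; the other two caps within 14 mm of the tower's axis; the earlier cap moved less than 12 mm, the jar, rack and dish less than 15 mm (all of step 3 and height (world z) of cap1 between 0.007 and 0.013 m and angle between cap1's own z axis and vertical below 0.1 rad and linear speed of cap1 below 0.01 m/s and value of joint plunger below 0.004 m and distance of old_cap from where it was at the start of the episode below 0.012 m and horizontal distance between each of cap2, cap3 and magazine below 0.014 m and distance of each of jar, rack, dish from where it was at the start of the episode below 0.015 m); the robot touches nothing.
It fails at once if the dispensed cap is lifted more than 7 mm off the apron (height (world z) of cap1 above 0.017 m).
It fails at once if the dispensed cap is tipped over (angle between cap1's own z axis and vertical above 0.6 rad).
It fails at once if a second cap comes out of the tower or a cap of the stack is lifted by more than 10 mm (horizontal distance between any of cap2, cap3 and magazine above 0.025 m or height (world z) of cap2 above 0.032 m or height (world z) of cap3 above 0.044 m).
It fails at once if the cap put out earlier is moved more than 12 mm (distance of old_cap from where it was at the start of the episode above 0.012 m).
It fails at once if the jar, rack or dish is moved more than 15 mm (distance of any of jar, rack, dish from where it was at the start of the episode above 0.015 m).
It also fails if it takes over 51 s, if anything falls off the work surface, if the arm or the gripper's body presses on something with over 40 N, if the wrist force passes 120 N, or if a joint passes its speed limit or range.

## Robot

A 6-joint arm with a two-finger parallel gripper is mounted at the origin on the work surface. World frame = base frame: x ahead of the robot, y to its left, z up, the work surface at z = 0. Lengths are in m, angles in degrees, forces in N, time in s.
With the tool pointing down it reaches from about 0.3 to 0.75 m from the base axis. Payload 8.5 kg.
Tool frame: the origin (TCP) lies at the very end of the fingers, on their centre line; the grasp point (between the pads) lies 19 mm behind it; x points along the fingers, y is the direction in which the jaws open and shut, and the axes are right-handed (so a half turn about x gives the same grasp; the last joint's range is limited). The gripper opens to 85 mm and grips with 20 to 120 N. Pads are 22 mm wide; open, the fingers measure 114 mm over their backs; the gripper's body (76 mm by 85 mm) begins 54 mm behind the grasp point. The pads swing forward as they close: fully open they stand 13 mm farther back than shut.
Start: joints at [-84.242, 21.807, 74.336, -0, 83.858, -12.336], TCP at [0.171, -0.523, 0.231] pointing down, gripper open.
Joint ranges: [-178.18, 178.18], [-50.72, 133.34], [12.68, 142.11], [-81.47, 261.47], [9.98, 163.14], [-165.26, 165.26]. Speed limits (degrees/s): [136.94, 136.94, 180, 180, 180, 180].

## Interface

Orientations are given as a 3x3 rotation matrix whose columns are the frame's x, y, z axes.
In Python, from rig import sensors, cams, env gives the robot as it stands.
- The arm moves only by the shell command python3 -m crank 'ROWS' [FORCE]. ROWS is a JSON object of lists of equal length, an entry for each row: "hand": the closure in counts, from 0 (fully open) to 255 (shut); "translation": the shift along the tool's x, y, z in m, a list of three; "dr": the turn, a rotation vector about the tool's x, y, z in rad, a list of three. A call has 1 to 5 rows; each row is the pose to reach, as a shift and turn from the pose commanded when the call began, along the tool's axes at that moment; what a row does not reach only later rows make up. A row lasts 1/10 s, in which the tool goes at most 50 mm and 8.59 degrees, less where a joint would pass 70% of its speed; a pose out of reach is approached as far as the arm can. A call with a gripper value outside its range is refused whole. The fingers move at their own pace and stop on an object; FORCE is the grip in N (left out, the last holds). Time passes only in rows, so rows that repeat a pose let the fingers close. It gives the time, the measured TCP pose, the force and the opening at its end, in the units of the state.
- sensors.observe(): the state, without advancing time (a new reading comes with each control period).
- cams.get_image(name): name is "side" or "top"; returns (picture, depth): 384x512x3 uint8, blue, green, red; 384x512 float32, m along the optical axis (not along the pixel's ray), 0 where there is no reading.
- cams.calibration(name): a dict with "vertical_fov" (degrees; the focal length in pixels is half the picture's height over the tangent of half this angle, whatever the lens; pixels are square), "cx", "cy" (the principal point, pixels), "extrinsics" (4x4, takes a point from camera to world coordinates). Camera axes: x right, y down, z forward; pixel columns grow to the right and rows downward; lengths in m; the calibration is good to about 2 mm. A picture is of the moment at which its call begins. calibration takes no time and is no camera call.
- env.close_job(): hands the job in, once; it reports no verdict.
The state is a dict: "time_s": time; "q": joint angles; "qvel": joint speeds; "joint_efforts": joint torques, N m; "position": TCP position; "tool_rot": TCP orientation; "ft_force": force on the tool from outside, world axes, zero at the start; "wrist_torque": the same for the moment, N m; "grip_width": finger opening in m.
Only numpy, scipy, OpenCV 4.12 (cv2) and the standard library are available. Lean on these libraries where they do the work, as an engineer would, in place of code of your own. Each camera call takes 0.05 s, during which the arm holds its last target. There are 200 camera calls.

## Working session

There is one attempt and no reset: what is moved stays moved. The work goes in short steps, Python scripts to look and compute and a shell command to move; the robot and the scene stay as the last step left them, time stands still between calls to the robot, and variables do not carry over. Pictures are saved under pics/ and viewed, about 8 in all and at most 12, crops included, and the job is handed in when it is done.

```bash
ls; mkdir -p pics; cat > h.py <<'E'
import numpy as np,cv2
from rig import sensors,cams,env
def K(n):
    c=cams.calibration(n); f=192/np.tan(np.radians(c["vertical_fov"])/2); return f,c["cx"],c["cy"],np.array(c["extrinsics"])
def ray(n,u,v,z):
    f,cx,cy,T=K(n); d=T[:3,:3]@np.array([(u-cx)/f,(v-cy)/f,1]); o=T[:3,3]; return o+d*(z-o[2])/d[2]
def proj(n,p):
    f,cx,cy,T=K(n); q=T[:3,:3].T@(np.array(p)-T[:3,3]); return np.array([cx+f*q[0]/q[2],cy+f*q[1]/q[2]])
def snap(n,name):
    im,d=cams.get_image(n); cv2.imwrite(f'pics/{name}.png',im); np.save(f'pics/{name}.npy',d); return im,d
E
python3 - <<'E'
from h import *
print(sensors.observe())
for n in("top","side"):
    snap(n,n+"0"); print(n,cams.calibration(n))
E
```

```text
pics
{'time_s': 0.0, 'q': array([-8.42414630e+01,  2.18415318e+01,  7.43853199e+01,  3.20316003e-04,
        8.38611441e+01, -1.23380081e+01]), 'qvel': array([ 0.00642474,  0.00313047,  0.07579256,  0.0318874 , -0.0482036 ,
       -0.05252394]), 'joint_efforts': array([ 2.21659081e-05, -4.48464060e+01, -2.31280303e+01, -1.25167121e-04,
        4.76145098e-03, -1.39712805e-05]), 'position': array([ 0.17078767, -0.52248655,  0.23070339]), 'tool_rot': array([[-1.48567464e-04,  3.10618429e-01, -9.50534676e-01],
       [ 1.52862152e-03, -9.50533505e-01, -3.10618285e-01],
       [-9.99998821e-01, -1.49915553e-03, -3.33599661e-04]]), 'ft_force': array([ 0.21104495, -0.86336802, -0.13421337]), 'wrist_torque': array([ 0.01450497, -0.01121845,  0.04391517]), 'grip_width': 0.08530456449846655}
top {'vertical_fov': 43.08004597481374, 'cx': 257.38807414577616, 'cy': 197.74286430102012, 'extrinsics': array([[-0.01501063, -0.99532656,  0.09539241,  0.48844046],
       [-0.99978585,  0.01629983,  0.0127499 ,  0.06139852],
       [-0.01424519, -0.0951806 , -0.99535809,  0.95045583],
       [ 0.        ,  0.        ,  0.        ,  1.        ]])}
side {'vertical_fov': 49.18087716959352, 'cx': 250.6762343341981, 'cy': 190.40001737525944, 'extrinsics': array([[ 0.87017391, -0.24118759,  0.42968119,  0.27235522],
       [-0.49273236, -0.43210068,  0.75531704, -0.50148663],
       [ 0.00349244, -0.868975  , -0.49484366,  0.46105805],
       [ 0.        ,  0.        ,  0.        ,  1.        ]])}
```

View pics/top0.png

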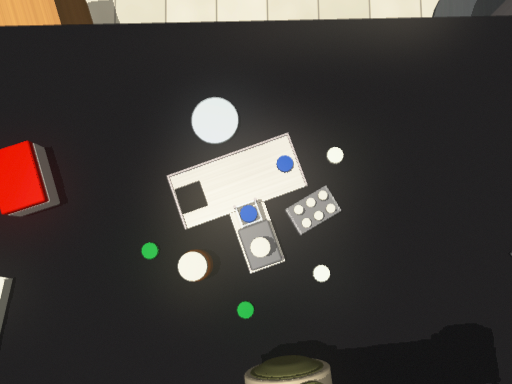

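View pics/side0.png

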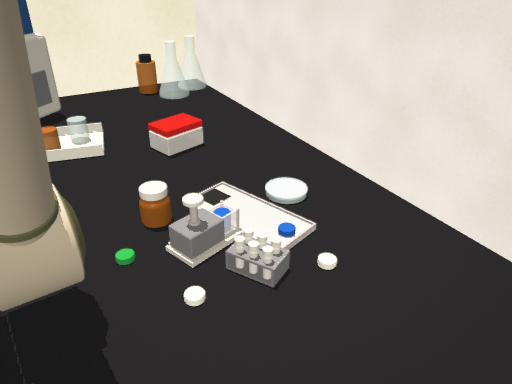

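The top view shows the white plunger head at (260,247), the tower with a blue cap at (248,213), the pad at (191,197) and the old cap at (285,164).
- **Possible mix-ups for the plunger head:** the jar lid (193,266), the loose white caps (335,155) and (321,273), and the rack caps around (315,209).
- **Possible mix-ups for the cap:** the old blue cap (285,164) and the green caps (150,251) and (245,310).

I choose the head on the housing at (260,247) and the tower cap at (248,213). Next I'll measure the pose.

```bash
python3 - <<'E'
from h import *
im=cv2.imread('pics/top0.png'); dep=np.load('pics/top0.npy')
f,cx,cy,T=K("top")
v,u=np.mgrid[:384,:512]; P=np.stack([(u-cx)/f*dep,(v-cy)/f*dep,dep],-1)@T[:3,:3].T+T[:3,3]
hsv=cv2.cvtColor(im,cv2.COLOR_BGR2HSV)
def blob(m,x0,y0,x1,y1):
    k=np.zeros(m.shape,np.uint8);k[y0:y1,x0:x1]=m[y0:y1,x0:x1]*255
    n,l,s,c=cv2.connectedComponentsWithStats(k);i=1+np.argmax(s[1:,4]);return c[i],s[i,4]
# apron corners from line of apron rect mask
m=((hsv[...,2]>110)).astype(np.uint8); m[:,:160]=0;m[:,312:]=0;m[:125]=0;m[236:]=0
# pad
pm=(hsv[...,2]<70)
pc,a=blob(pm,177,183,206,214); pw=ray("top",*pc,.01); print("pad",pc,a,pw)
bl=(hsv[...,0]>100)&(hsv[...,0]<130)&(hsv[...,1]>120)
oc,a=blob(bl,270,150,300,180);ow=ray("top",*oc,.022);print("old",oc,a,ow)
tc,a=blob(bl,235,200,262,226);tw=ray("top",*tc,.046);print("tower",tc,a,tw)
hm=(P[...,2]>.09)&(P[...,2]<.13); hc,a=blob(hm,240,230,280,265); hw=ray("top",*hc,.105);print("head",hc,a,hw,np.median(P[240:252,255:266,2]))
for n in ("jar",(175,248,212,284)),("dish",(188,93,242,146)),("rack",(284,184,342,236)):
    b=n[1];mm=(P[...,2]>.01)
    sub=P[b[1]:b[3],b[0]:b[2]][mm[b[1]:b[3],b[0]:b[2]]]
    print(n[0],sub.min(0),sub.max(0))
# apron outline
mm=cv2.morphologyEx(m,cv2.MORPH_CLOSE,np.ones((3,3)))
cn=max(cv2.findContours(mm,0,2)[0],key=cv2.contourArea)
pts=np.array([ray("top",*p[0],.012)[:2] for p in cv2.convexHull(cn)],np.float32)
d=(hw-tw)[:2]; yaw=np.degrees(np.arctan2(-d[1],-d[0])); print("yaw head-tower",yaw,np.hypot(*d))
e=(pw-ow)[:2];print("yaw pad-old",np.degrees(np.arctan2(e[1],e[0]))-90,np.hypot(*e))
R=cv2.minAreaRect(pts);print("apron rect",R)
cv2.imwrite('pics/c0.png',cv2.resize(im[120:290,160:350],None,fx=3,fy=3,interpolation=2))
E
```

```text
pad [178.70731707 194.12195122] 41 [0.58816762 0.22662939 0.01      ]
old [284.3556701  163.24226804] 194 [0.64342361 0.02026361 0.022     ]
tower [248.16431925 213.30985915] 213 [0.54627406 0.0906035  0.046     ]
head [259.96932515 246.44171779] 326 [0.48479311 0.06903425 0.105     ] 0.10503306666347179
jar [0.42283424 0.06139852 0.01203431] [0.48844046 0.2167406  0.95045583]
dish [0.48844046 0.06139852 0.01010409] [0.77941366 0.20184207 0.95045583]
rack [ 0.48844046 -0.08189217  0.0100013 ] [0.60445716 0.06139852 0.95045583]
yaw head-tower 19.33231145288021 0.06515474029869625
yaw pad-old 14.989752033310253 0.21363534214761132
apron rect ((0.5809559226036072, 0.10240510106086731), (0.1820569783449173, 0.2541476786136627), 18.840229034423828)
```

View pics/c0.png

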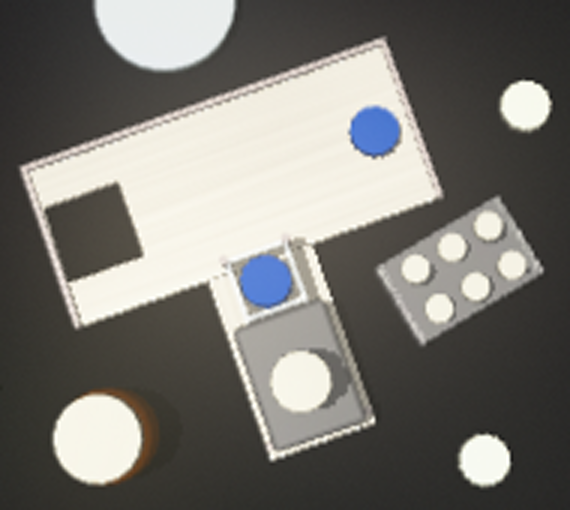

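The crop confirms the choice. The white head sits on the housing at crop (300,381), the blue cap is in the tower at (265,280), and the pad corners are (47,207), (120,184), (142,256) and (67,281), at the +y end. The old cap at (375,131) is at the other end. Next comes a rigid fit to get the dispenser pose.

```bash
cat >> h.py <<'E'
def fit():
    c=lambda x,y:(160+(x-1)/3,120+(y-1)/3)
    L=[(c(47,207),.01,(96,121)),(c(120,184),.01,(96,69)),(c(142,256),.01,(44,69)),(c(67,281),.01,(44,121)),
       (c(22,167),.014,(124,124)),(c(385,40),.014,(124,-124)),(c(441,195),.012,(15,-124)),(c(78,327),.012,(15,124)),
       ((259.97,246.44),.105,(-66,0)),((248.16,213.31),.046,(0,0))]
    A=np.array([ray("top",*p,z)[:2] for p,z,_ in L]);B=np.array([b for *_,b in L])/1e3
    # pad: apron corner vs. pad range
    a=A-A.mean(0);b=B-B.mean(0)
    th=np.arctan2((b[:,0]*a[:,1]-b[:,1]*a[:,0]).sum(),(b*a).sum())
    R=np.array([[np.cos(th),-np.sin(th)],[np.sin(th),np.cos(th)]]);t=A.mean(0)-R@B.mean(0)
    return R,t,th,(A-(B@R.T+t))@R
E
python3 - <<'E'
from h import *
R,t,th,res=fit();print(np.degrees(th),t);print((res*1e3).round(1))
W=lambda x,y:(R@[x/1e3,y/1e3]+t).round(4)
for n,p in dict(head=(-66,0),apron=(70,0),pad=(70,95),start=(70,-50)).items():print(n,W(*p))
for n,px,z in("jar",(193,266),.075),("dish",(215,120),.016),("rack",(313,210),.06):print(n,R.T@(ray("top",*px,z)[:2]-t))
Tr=sensors.observe()["tool_rot"];print("tool y dir deg",np.degrees(np.arctan2(Tr[1,1],Tr[0,1])))
E
```

```text
18.766472917427564 [0.54686764 0.0902735 ]
[[-0.7 -2.4]
 [-2.5 -0.1]
 [ 0.3  1.8]
 [ 1.3  0.8]
 [ 0.9  1. ]
 [-0.1 -1.2]
 [ 1.2 -0.7]
 [-0.4  0.4]
 [ 0.4 -0.1]
 [-0.5  0.5]]
head [0.4844 0.069 ]
apron [0.6131 0.1128]
pad [0.5826 0.2027]
start [0.6292 0.0655]
jar [-0.05819993  0.12462272]
dish [0.19644558 0.00082163]
rack [-0.03573308 -0.11353379]
tool y dir deg -71.90472319002059
```

```bash
python3 -m crank '{"hand":[255,255,255,255,255],"translation":[[0,-0.033,-0.034],[0,-0.066,-0.068],[0,-0.099,-0.102],[0,-0.132,-0.136],[0,-0.165,-0.170]],"dr":[[0,0,0],[0,0,0],[0,0,0],[0,0,0],[-0.012,0,0]]}' 20
python3 -m crank '{"hand":[255,255,255,255,255],"translation":[[0,-0.033,-0.034],[0,-0.066,-0.068],[0,-0.099,-0.102],[0,-0.132,-0.136],[0,-0.165,-0.170]],"dr":[[0,0,0],[0,0,0],[0,0,0],[0,0,0],[0,0,0]]}'
cat > m.py <<'E'
import sys
from h import *
R,t,th,_=fit();s=sensors.observe();g=np.array([float(a)/1e3 for a in sys.argv[1:4]])
w=np.array([*(R@g[:2]+t),g[2]]);p=s["position"]
print("t",s["time_s"],"disp frame now mm",(R.T@(p[:2]-t)*1e3).round(1),"z",p[2].round(4),"move tool",(s["tool_rot"].T@(w-p)).round(4),"F",s["ft_force"].round(1),"yerr deg",np.degrees(np.arctan2(s["tool_rot"][1,1],s["tool_rot"][0,1])-(th-np.pi/2)).round(2))
E
python3 m.py -66 0 125
```

```text
time_s: 0.6
position: [0.2816, -0.3112, 0.2311]
tool_rot: [[-0.0, 0.322, -0.947], [0.0, -0.947, -0.322], [-1.0, -0.0, -0.0]]
ft_force: [1.1, -0.9, 0.0]
grip_width: 0.0124
time_s: 1.1
position: [0.3893, -0.1003, 0.2313]
tool_rot: [[0.0, 0.322, -0.947], [-0.0, -0.947, -0.322], [-1.0, 0.0, -0.0]]
ft_force: [1.6, -0.8, 0.3]
grip_width: 0.0002
t 1.1 disp frame now mm [-210.5 -129.8] z 0.2313 move tool [ 0.1063 -0.1298 -0.1445] F [ 1.6 -0.8  0.3] yerr deg -0.0
```

```bash
python3 -m crank '{"hand":[255,255,255,255,255],"translation":[[0,-0.033,-0.034],[0,-0.066,-0.068],[0,-0.099,-0.102],[0.02,-0.125,-0.14],[0.05,-0.125,-0.14]],"dr":[[0,0,0],[0,0,0],[0,0,0],[0,0,0],[0,0,0]]}'
python3 -m crank '{"hand":[255,255],"translation":[[0,0,0],[0,0,0]],"dr":[[0,0,0],[0,0,0]]}'
python3 m.py -66 0 112
```

```text
time_s: 1.6
position: [0.4837, 0.0649, 0.1813]
tool_rot: [[0.004, 0.327, -0.945], [0.0, -0.945, -0.327], [-1.0, 0.001, -0.004]]
ft_force: [0.2, -1.9, -0.4]
grip_width: -0.0003
time_s: 1.8
position: [0.4811, 0.0609, 0.1817]
tool_rot: [[-0.001, 0.322, -0.947], [0.0, -0.947, -0.322], [-1.0, -0.0, 0.001]]
ft_force: [-0.7, -0.4, 0.2]
grip_width: 0.0
t 1.8 disp frame now mm [-71.7  -6.6] z 0.1817 move tool [ 0.0697 -0.0066 -0.0058] F [-0.7 -0.4  0.2] yerr deg -0.0
```

```bash
python3 -m crank '{"hand":[255,255,255,255,255],"translation":[[0.02,-0.0066,-0.0058],[0.045,-0.0066,-0.0058],[0.065,-0.0066,-0.0058],[0.07,-0.0066,-0.0058],[0.07,-0.0066,-0.0058]],"dr":[[0,0,0],[0,0,0],[0,0,0],[0,0,0],[0,0,0]]}'
python3 m.py -66 0 77
python3 - <<'E'
from h import *
im,_=snap("side","s1");cv2.imwrite('pics/s1c.png',cv2.resize(im[130:290,110:330],None,fx=3,fy=3,interpolation=2))
E
```

```text
time_s: 2.3
position: [0.485, 0.0686, 0.1123]
tool_rot: [[0.001, 0.321, -0.947], [-0.0, -0.947, -0.321], [-1.0, 0.0, -0.001]]
ft_force: [-0.5, 0.0, 0.1]
grip_width: 0.0003
t 2.3 disp frame now mm [-65.5  -0.6] z 0.1123 move tool [ 0.0353 -0.0006  0.0005] F [-0.5  0.   0.1] yerr deg -0.06
```

View pics/s1c.png

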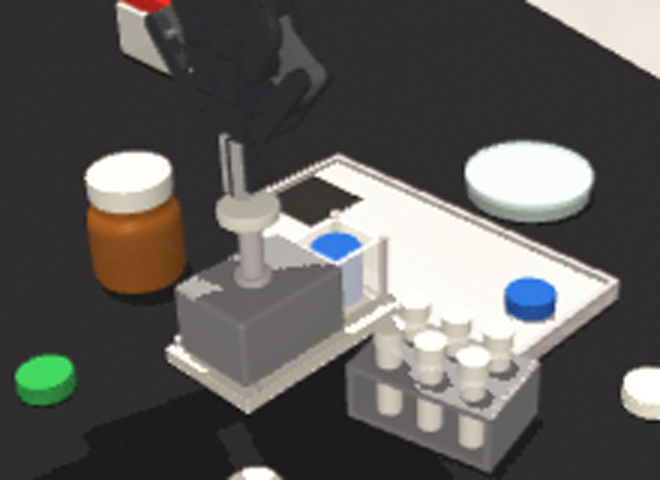

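The shut fingertips at (245,190) sit just above the centre of the plunger head at (248,208), clear of the jar and rack. Now I'll press slowly.

```bash
python3 -m crank '{"hand":[255,255,255,255,255],"translation":[[0.005,0,0],[0.009,0,0],[0.013,0,0],[0.017,0,0],[0.021,0,0]],"dr":[[0,0,0],[0,0,0],[0,0,0],[0,0,0],[0,0,0]]}'
python3 -m crank '{"hand":[255,255,255,255,255],"translation":[[0.004,0,0],[0.008,0,0],[0.012,0,0],[0.014,0,0],[0.0145,0,0]],"dr":[[0,0,0],[0,0,0],[0,0,0],[0,0,0],[0,0,0]]}'
python3 -m crank '{"hand":[255,255,255],"translation":[[0,0,0],[0,0,0],[0,0,0]],"dr":[[0,0,0],[0,0,0],[0,0,0]]}'
python3 m.py -66 0 77
```

```text
time_s: 2.85
position: [0.4853, 0.0691, 0.0904]
tool_rot: [[0.002, 0.322, -0.947], [-0.0, -0.947, -0.322], [-1.0, 0.001, -0.001]]
ft_force: [2.5, -1.6, 5.0]
grip_width: 0.0002
time_s: 3.35
position: [0.4852, 0.0691, 0.0757]
tool_rot: [[0.001, 0.322, -0.947], [-0.0, -0.947, -0.322], [-1.0, 0.001, -0.001]]
ft_force: [2.5, -2.4, 4.3]
grip_width: 0.0005
time_s: 3.65
position: [0.4852, 0.0692, 0.0759]
tool_rot: [[0.001, 0.322, -0.947], [-0.0, -0.947, -0.322], [-1.0, 0.001, -0.001]]
ft_force: [3.1, -1.1, 5.9]
grip_width: 0.0003
t 3.65 disp frame now mm [-65.2  -0.2] z 0.0759 move tool [-0.0011 -0.0002  0.0008] F [ 3.1 -1.1  5.9] yerr deg 0.02
```

The plunger is down 29 mm at about 6 N. Now I'll raise the tool.

```bash
python3 -m crank '{"hand":[255,255,255,255,255],"translation":[[-0.006,0,0],[-0.012,0,0],[-0.018,0,0],[-0.024,0,0],[-0.031,0,0]],"dr":[[0,0,0],[0,0,0],[0,0,0],[0,0,0],[0,0,0]]}'
python3 -m crank '{"hand":[255,255,255,255,255],"translation":[[-0.01,0,0],[-0.03,0,0],[-0.06,0,0],[-0.06,0.04,0],[-0.06,0.05,-0.03]],"dr":[[0,0,0],[0,0,0],[0,0,0],[0,0,0],[0,0,0]]}'
python3 m.py 70 -48 130
python3 - <<'E'
from h import *
im,_=snap("top","t2");R,t,th,_=fit()
hsv=cv2.cvtColor(im,cv2.COLOR_BGR2HSV);bl=((hsv[...,0]>100)&(hsv[...,0]<130)&(hsv[...,1]>120)).astype(np.uint8)
n,l,s,c=cv2.connectedComponentsWithStats(bl)
for i in range(1,n):
    if s[i,4]>20:print(c[i],s[i,4],(R.T@(ray("top",*c[i],.022)[:2]-t)*1e3).round(1))
si,_=snap("side","s2")
cv2.imwrite('pics/c2.png',np.hstack([cv2.resize(im[120:280,160:350],(475,400)),cv2.resize(si[160:290,140:325],None,fx=1.75,fy=400/130)])[:, :800])
E
```

```text
time_s: 4.15
position: [0.4841, 0.0695, 0.1071]
tool_rot: [[-0.001, 0.322, -0.947], [0.0, -0.947, -0.322], [-1.0, -0.001, 0.001]]
ft_force: [-1.7, -0.4, -0.4]
grip_width: -0.0001
time_s: 4.65
position: [0.5286, 0.0293, 0.1684]
tool_rot: [[0.0, 0.32, -0.947], [-0.001, -0.947, -0.32], [-1.0, 0.001, -0.0]]
ft_force: [1.0, -0.4, -0.6]
grip_width: 0.0
t 4.65 disp frame now mm [-36.9 -51.9] z 0.1684 move tool [ 0.0384 -0.0041 -0.1069] F [ 1.  -0.4 -0.6] yerr deg -0.11
[284.56774194 161.90967742] 155 [ 71.2 -98.6]
[232.22916667 178.54166667] 48 [74.8  7.2]
```

View pics/c2.png

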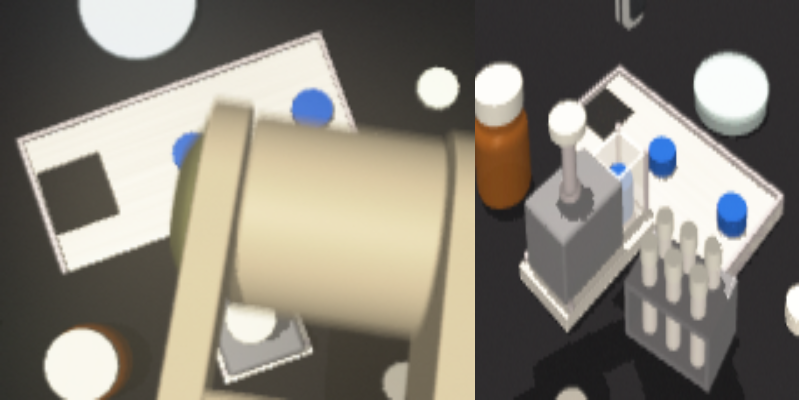

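The plunger is up and one cap is on the apron, at (190,150) in the top crop (partly hidden by the arm) and (662,155) in the side crop. The stack has dropped in the tower. I'll locate the cap from the side view, using the old cap's known position as the reference.

```bash
cat > cap.py <<'E'
from h import *
import time
def caps(im):
    R,t,th,_=fit();hsv=cv2.cvtColor(im,cv2.COLOR_BGR2HSV);bl=((hsv[...,0]>100)&(hsv[...,0]<130)&(hsv[...,1]>120)).astype(np.uint8)
    bl[:150]=0
    n,l,s,c=cv2.connectedComponentsWithStats(bl)
    for i in range(1,n):
        if s[i,4]>20:print(c[i].round(1),s[i,4],"disp mm",(R.T@(ray("side",*c[i],.016)[:2]-t)*1e3).round(1))
if __name__=="__main__":
    import sys
    caps(cv2.imread('pics/s0.png') if 0 else cv2.imread('pics/'+sys.argv[1]+'.png'))
E
python3 cap.py side0; python3 cap.py s2
python3 - <<'E'
from h import *
R,t,th,_=fit();print("old top0",(R.T@(ray("top",284.36,163.24,.022)[:2]-t)*1e3))
E
```

```text
[221.5 211.4] 98 disp mm [33.3 34. ]
[286.5 229.4] 197 disp mm [ 70.  -98.7]
[246.7 210.4] 164 disp mm [69.2 -0.6]
[286.5 229.4] 197 disp mm [ 70.  -98.7]
old top0 [ 68.90116837 -97.36055172]
```

```bash
python3 -m crank '{"hand":[255,255,255,255,255],"translation":[[0,-0.002,-0.04],[0,-0.002,-0.08],[0.04,-0.002,-0.104],[0.08,-0.002,-0.104],[0.11,-0.002,-0.104]],"dr":[[0,0,0],[0,0,0],[0,0,0],[0,0,0],[0,0,0]]}'
python3 -m crank '{"hand":[255,255],"translation":[[0,0,0],[0,0,0]],"dr":[[0,0,0],[0,0,0]]}'
python3 m.py 69 -49 15
python3 - <<'E'
from h import *
im,_=snap("side","s3");cv2.imwrite('pics/s3c.png',cv2.resize(im[150:270,170:340],None,fx=4,fy=4,interpolation=2))
E
```

```text
time_s: 5.25
position: [0.6255, 0.0679, 0.0542]
tool_rot: [[-0.004, 0.323, -0.946], [0.0, -0.946, -0.323], [-1.0, -0.002, 0.004]]
ft_force: [0.9, -0.8, -0.4]
grip_width: 0.0001
time_s: 5.45
position: [0.6268, 0.0673, 0.0578]
tool_rot: [[-0.0, 0.322, -0.947], [0.0, -0.947, -0.322], [-1.0, -0.0, 0.0]]
ft_force: [0.3, 0.5, 1.1]
grip_width: -0.0004
t 5.45 disp frame now mm [ 68.3 -47.5] z 0.0578 move tool [ 0.0428  0.0015 -0.0007] F [0.3 0.5 1.1] yerr deg 0.03
```

View pics/s3c.png

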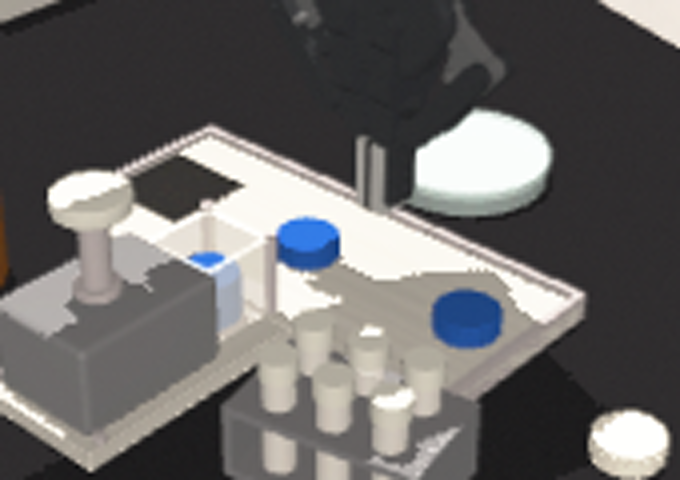

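The fingers at (375,180) hang over the gap between the dispensed cap (308,243) and the old cap (467,318). I'll go down and push gently.

```bash
python3 -m crank '{"hand":[255,255,255,255,255],"translation":[[0.015,0.001,-0.001],[0.03,0.001,-0.001],[0.04,0.001,-0.001],[0.0425,0.001,-0.001],[0.0425,0.001,-0.001]],"dr":[[0,0,0],[0,0,0],[0,0,0],[0,0,0],[0,0,0]]}'
python3 m.py 69 -49 15
python3 -m crank '{"hand":[255,255,255,255,255],"translation":[[0,-0.005,0],[0,-0.01,0],[0,-0.016,0],[0,-0.022,0],[0,-0.028,0]],"dr":[[0,0,0],[0,0,0],[0,0,0],[0,0,0],[0,0,0]]}'
python3 -m crank '{"hand":[255,255,255,255,255],"translation":[[0,-0.005,0],[0,-0.01,0],[0,-0.015,0],[0,-0.02,0],[0,-0.02,0]],"dr":[[0,0,0],[0,0,0],[0,0,0],[0,0,0],[0,0,0]]}'
python3 m.py 69 0 15
python3 - <<'E'
from h import *
import cap
im,_=snap("side","s4");cap.caps(im);cv2.imwrite('pics/s4c.png',cv2.resize(im[150:270,170:340],None,fx=4,fy=4,interpolation=2))
E
```

```text
time_s: 6.0
position: [0.6283, 0.0664, 0.0143]
tool_rot: [[-0.0, 0.322, -0.947], [0.0, -0.947, -0.322], [-1.0, -0.0, 0.0]]
ft_force: [0.1, -0.1, 0.5]
grip_width: -0.0003
t 6.0 disp frame now mm [ 69.4 -48.8] z 0.0143 move tool [-0.0007  0.0002  0.0004] F [ 0.1 -0.1  0.5] yerr deg 0.01
time_s: 6.5
position: [0.6191, 0.0936, 0.0145]
tool_rot: [[0.0, 0.322, -0.947], [-0.0, -0.947, -0.322], [-1.0, 0.0, -0.0]]
ft_force: [-0.9, -1.4, -0.5]
grip_width: 0.0001
time_s: 7.0
position: [0.6125, 0.1125, 0.0144]
tool_rot: [[-0.0, 0.323, -0.947], [0.0, -0.947, -0.323], [-1.0, -0.0, 0.0]]
ft_force: [-0.2, 0.5, 0.4]
grip_width: 0.0001
t 7.0 disp frame now mm [69.3 -0.1] z 0.0144 move tool [-0.0006 -0.0001  0.0003] F [-0.2  0.5  0.4] yerr deg 0.05
[235.4 203.6] 70 disp mm [72.9 33.8]
[286.2 229.4] 200 disp mm [ 69.5 -98.5]
```

View pics/s4c.png

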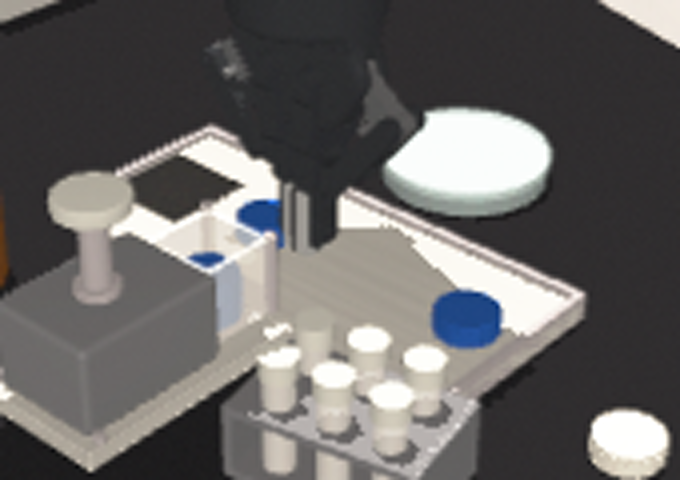

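The cap, with its left edge at (237,218), is moving ahead of the fingertips towards the pad. I'll continue.

```bash
python3 -m crank '{"hand":[255,255,255,255,255],"translation":[[0,-0.005,0],[0,-0.01,0],[0,-0.015,0],[0,-0.02,0],[0,-0.025,0]],"dr":[[0,0,0],[0,0,0],[0,0,0],[0,0,0],[0,0,0]]}'
python3 -m crank '{"hand":[255,255,255,255,255],"translation":[[0,-0.005,0],[0,-0.01,0],[0,-0.015,0],[0,-0.02,0],[0,-0.025,0]],"dr":[[0,0,0],[0,0,0],[0,0,0],[0,0,0],[0,0,0]]}'
python3 -m crank '{"hand":[255,255],"translation":[[0,0,0],[0,0,0]],"dr":[[0,0,0],[0,0,0]]}'
python3 m.py 69 50 15
python3 - <<'E'
from h import *
import cap
im,_=snap("side","s5");cap.caps(im);t,_=snap("top","t5")
cv2.imwrite('pics/c5.png',np.hstack([cv2.resize(t[140:240,160:260],(400,400)),cv2.resize(im[170:250,180:260],(400,400))]))
E
```

```text
time_s: 7.55
position: [0.6046, 0.136, 0.0143]
tool_rot: [[-0.0, 0.322, -0.947], [0.0, -0.947, -0.322], [-1.0, -0.0, 0.0]]
ft_force: [-0.1, 0.1, 0.1]
grip_width: -0.0
time_s: 8.05
position: [0.5965, 0.1596, 0.0143]
tool_rot: [[-0.0, 0.322, -0.947], [-0.0, -0.947, -0.322], [-1.0, 0.0, 0.0]]
ft_force: [-0.8, 0.1, -0.6]
grip_width: 0.0001
time_s: 8.25
position: [0.5967, 0.1593, 0.0143]
tool_rot: [[0.0, 0.322, -0.947], [-0.0, -0.947, -0.322], [-1.0, 0.0, -0.0]]
ft_force: [1.4, 0.2, -0.6]
grip_width: 0.0001
t 8.25 disp frame now mm [69.4 49.3] z 0.0143 move tool [-0.0007 -0.0007  0.0004] F [ 1.4  0.2 -0.6] yerr deg 0.03
[216.2 196.7] 112 disp mm [66.1 82.5]
[286.3 229.3] 200 disp mm [ 69.9 -98.4]
```

View pics/c5.png

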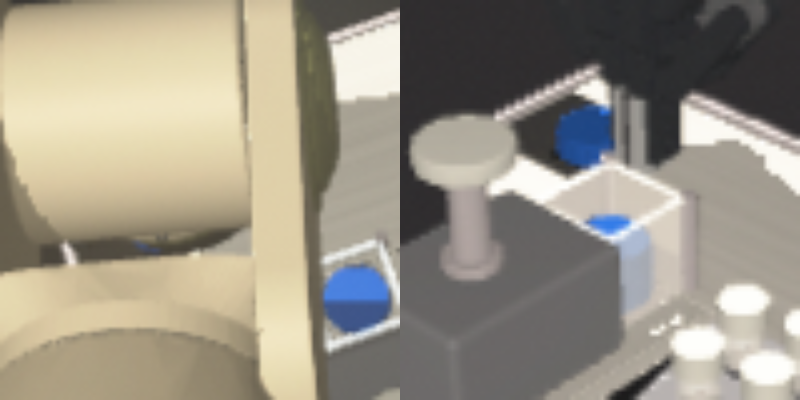

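The cap is just onto the pad edge, at (587,135) in the side half. I'll back off along the cleared lane so the top camera can see it.

```bash
python3 -m crank '{"hand":[255,255,255,255,255],"translation":[[0,0.01,0],[0,0.03,0],[0,0.05,0],[0,0.07,0],[0,0.085,0]],"dr":[[0,0,0],[0,0,0],[0,0,0],[0,0,0],[0,0,0]]}'
cat > see.py <<'E'
import sys
from h import *
import cap
n=sys.argv[1];s,_=snap("side","s"+n);cap.caps(s);im,_=snap("top","t"+n)
R,t,th,_=fit();hsv=cv2.cvtColor(im,cv2.COLOR_BGR2HSV);bl=((hsv[...,0]>100)&(hsv[...,0]<130)&(hsv[...,1]>120)).astype(np.uint8)
k,l,st,c=cv2.connectedComponentsWithStats(bl)
for i in range(1,k):
    if st[i,4]>20:print("top",c[i],st[i,4],(R.T@(ray("top",*c[i],.022)[:2]-t)*1e3).round(1))
cv2.imwrite(f'pics/c{n}.png',np.hstack([cv2.resize(im[140:240,160:260],(400,400)),cv2.resize(s[170:250,180:260],(400,400))]))
E
python3 see.py 6; python3 m.py 69 50 15
```

```text
time_s: 8.85
position: [0.6246, 0.0767, 0.0143]
tool_rot: [[0.0, 0.321, -0.947], [-0.0, -0.947, -0.321], [-1.0, 0.0, -0.0]]
ft_force: [0.4, 0.1, -0.1]
grip_width: 0.0
[218.2 196.5] 150 disp mm [69.6 80.2]
[286.3 229.4] 202 disp mm [ 69.7 -98.5]
top [195.624 194.064] 125 [70.2 83.5]
t 8.95 disp frame now mm [ 69.4 -38.1] z 0.0143 move tool [-0.0007 -0.0881  0.0006] F [0.  1.2 0.1] yerr deg -0.13
```

View pics/c6.png

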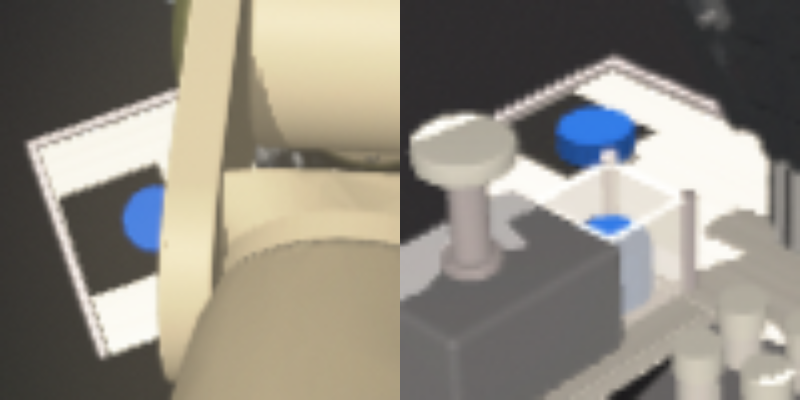

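The cap is at about (69.6, 80) mm, blue at (150,217) in the top half and on the near part of the pad. It needs about 15 mm more.

```bash
python3 -m crank '{"hand":[255,255,255,255,255],"translation":[[0,-0.025,0],[0,-0.05,0],[0,-0.068,0],[0,-0.078,0],[0,-0.082,0]],"dr":[[0,0,0],[0,0,0],[0,0,0],[0,0,0],[0,0,0]]}'
python3 -m crank '{"hand":[255,255,255,255,255],"translation":[[0,-0.004,0],[0,-0.008,0],[0,-0.012,0],[0,-0.016,0],[0,-0.018,0]],"dr":[[0,0,0],[0,0,0],[0,0,0],[0,0,0],[0,0,0]]}'
python3 -m crank '{"hand":[255,255],"translation":[[0,0,0],[0,0,0]],"dr":[[0,0,0],[0,0,0]]}'
python3 m.py 69 65 15
python3 -m crank '{"hand":[255,255,255,255,255],"translation":[[0,0.005,0],[0,0.015,0],[0,0.04,0],[0,0.07,0],[0,0.09,0]],"dr":[[0,0,0],[0,0,0],[0,0,0],[0,0,0],[0,0,0]]}'
python3 -m crank '{"hand":[255,255,255,255,255],"translation":[[-0.04,0,0],[-0.08,0,0],[-0.12,0,0],[-0.12,0.04,0],[-0.12,0.08,0]],"dr":[[0,0,0],[0,0,0],[0,0,0],[0,0,0],[0,0,0]]}'
python3 -m crank '{"hand":[255,255,255,255,255],"translation":[[0,0.04,0],[0,0.08,0],[0,0.12,0],[0,0.15,0],[0,0.15,0]],"dr":[[0,0,0],[0,0,0],[0,0,0],[0,0,0],[0,0,0]]}'
python3 see.py 7
```

```text
time_s: 9.45
position: [0.5973, 0.1574, 0.0144]
tool_rot: [[0.0, 0.323, -0.946], [-0.0, -0.946, -0.323], [-1.0, 0.0, -0.0]]
ft_force: [-1.2, -0.6, 0.9]
grip_width: 0.0005
time_s: 9.95
position: [0.5918, 0.1736, 0.0143]
tool_rot: [[-0.0, 0.322, -0.947], [0.0, -0.947, -0.322], [-1.0, -0.0, 0.0]]
ft_force: [-0.5, -0.2, -0.3]
grip_width: -0.0003
time_s: 10.15
position: [0.5919, 0.1733, 0.0143]
tool_rot: [[-0.0, 0.322, -0.947], [-0.0, -0.947, -0.322], [-1.0, 0.0, 0.0]]
ft_force: [-0.5, 0.3, -0.0]
grip_width: 0.0001
t 10.15 disp frame now mm [69.3 64.2] z 0.0143 move tool [-0.0007 -0.0008  0.0003] F [-0.5  0.3 -0. ] yerr deg 0.01
time_s: 10.65
position: [0.6216, 0.0856, 0.0144]
tool_rot: [[0.001, 0.321, -0.947], [-0.0, -0.947, -0.321], [-1.0, 0.001, -0.0]]
ft_force: [-0.1, 0.2, -0.6]
grip_width: 0.0004
time_s: 11.15
position: [0.6473, 0.0112, 0.1361]
tool_rot: [[0.003, 0.323, -0.946], [-0.001, -0.946, -0.323], [-1.0, 0.002, -0.003]]
ft_force: [0.6, -0.1, -0.6]
grip_width: -0.0001
time_s: 11.65
position: [0.6951, -0.1347, 0.1335]
tool_rot: [[0.0, 0.317, -0.948], [-0.001, -0.948, -0.317], [-1.0, 0.001, 0.0]]
ft_force: [-0.9, 1.2, -0.4]
grip_width: 0.0
[213.8 194.9] 162 disp mm [68.  91.7]
[286.5 229.4] 197 disp mm [ 70.  -98.7]
top [284.3556701  163.24226804] 194 [ 68.9 -97.4]
top [191.54761905 196.64285714] 210 [68.1 92.5]
top [248.64179104 214.29353234] 201 [-0.8  0.5]
```

View pics/c7.png

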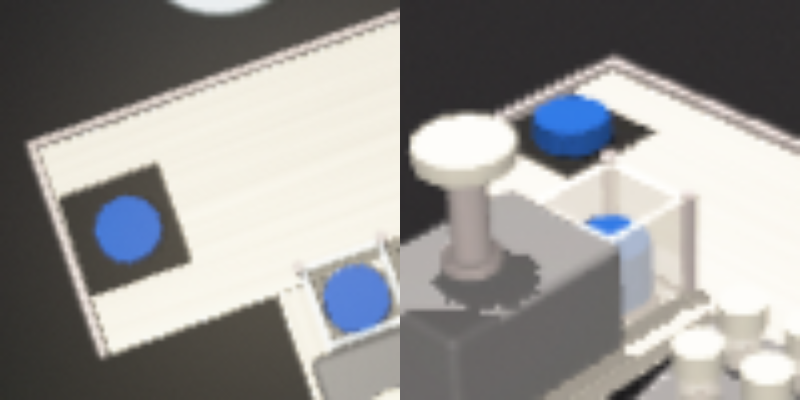

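The blue cap at (128,229) sits flat and wholly on the pad, the tower cap is at (357,299), and the plunger is up. The old cap's centroid has not moved. I'll settle the arm, do a quick check of the bystanders and hand in.

```bash
python3 -m crank '{"hand":[255,255,255],"translation":[[0,0,0],[0,0,0],[0,0,0]],"dr":[[0,0,0],[0,0,0],[0,0,0]]}'
python3 - <<'E'
from h import *
a=cv2.imread('pics/top0.png',0);b,d=snap("top","t8");b=cv2.cvtColor(b,cv2.COLOR_BGR2GRAY)
for n,(x0,y0,x1,y1) in dict(jar=(173,246,214,286),dish=(186,91,244,148),rack=(282,182,344,238),head=(245,230,277,264)).items():
    print(n,cv2.phaseCorrelate(a[y0:y1,x0:x1].astype(np.float32),b[y0:y1,x0:x1].astype(np.float32)))
f,cx,cy,T=K("top");D=np.median(d[240:252,255:266]);print("head z",(T[:3,:3]@[(260-cx)/f*D,(246-cy)/f*D,D]+T[:3,3])[2])
s=sensors.observe();print(s["time_s"],s["ft_force"])
env.close_job()
E
```

```text
time_s: 12.05
position: [0.6948, -0.1287, 0.1346]
tool_rot: [[0.0, 0.323, -0.946], [0.0, -0.946, -0.323], [-1.0, 0.0, -0.0]]
ft_force: [0.5, -0.4, -1.3]
grip_width: 0.0002
jar ((0.15430825354935251, -3.253252194263876), 0.42587084505293105)
dish ((0.007158802115647234, -0.02421424735334554), 0.9846994747055902)
rack ((0.19295457073108935, -0.06479355197463832), 0.7922896063576143)
head ((-0.06831318302785405, -0.04891890121486142), 0.8908860911097791)
head z 0.10498741518425381
12.1 [ 0.48460322 -0.22567564  0.25403483]
the job is handed in; nothing more can be done
```

The jar's shift reading is odd, so I'll check it on the saved pictures.

```bash
python3 - <<'E'
import cv2,numpy as np
for n in("top0","t7","t8"):
    a=cv2.imread(f'pics/{n}.png',0)[246:286,173:214];m=cv2.moments((a>180).astype(np.uint8),True);print(n,m['m00'],m['m10']/m['m00'],m['m01']/m['m00'])
E
```

```text
top0 665.0 19.001503759398496 19.90375939849624
t7 136.0 9.698529411764707 36.50735294117647
t8 53.0 5.943396226415095 37.64150943396226
```

```bash
python3 - <<'E'
import cv2,numpy as np
for n in("top0","t7","t8"):
    d=np.load(f'pics/{n}.npy')[246:286,173:214];m=cv2.moments((np.abs(d-.872)<.03).astype(np.uint8),True);print(n,d[20,19],m['m00'],m['m10']/m['m00'],m['m01']/m['m00'])
E
```

```text
top0 0.86847156 819.0 21.094017094017094 19.268620268620268Traceback (most recent call last):
  File "<stdin>", line 3, in <module>
ZeroDivisionError: float division by zero
```

```bash
python3 - <<'E'
import cv2,numpy as np
a,b=[cv2.imread(f'pics/{n}.png',0)[178:232,132:178].astype(np.float32) for n in("side0","s7")]
print(cv2.phaseCorrelate(a,b)); print(np.load('pics/t8.npy')[266,192])
E
```

```text
((-0.00031356657732928284, 0.004906324656325012), 1.0036527974370084)
0.38249192
```

I pressed the plunger 29 mm with the shut fingertips and let it come back up, and one cap came out. I then slid that cap along the apron onto the pad in two gentle pushes, backed the arm off and handed the job in at 12.1 s; it gave no verdict.

Last checks:

| Item | Result |
|---|---|
| Dispensed cap | Flat on the pad; its centre measured about 2 mm (x) and 2.5 mm (y) short of the pad centre in the top view, and 3.3 mm short in y in the side view (limit 12 mm) |
| Plunger | Fully up, head at 105.0 mm |
| Other two caps | In the tower; the top one measured less than 1 mm off its axis |
| Old cap, dish, rack | Not moved; the picture shifts were 0.2 px or less |
| Jar | Not moved, judged from the side view (0.00 px shift) |
| Robot contact | None apparent: tool at z = 0.135 m, force readings at noise level |

One check disagreed: the last top-view check gave a 3 px shift for the jar. That reading was false, because the arm was covering the jar in that picture. I only worked this out after handing in, from pictures already saved.

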